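# Push the empty cassette drawers shut

## Task

Three small drawer boxes stand in a row with their drawers open. With your fingertips against the front panels, push the two empty drawers fully shut, and leave the one with the tissue cassettes in it open just as it is. Don't grip, lift or reach into anything, don't shove the boxes out of place, and leave the jars and the cup standing where they are.

Things in the scene. Friction and masses are not known exactly. Their poses are not given: they have to be found in the camera images.
- bench_mat: black flat bench mat 210 x 430 x 4 mm, fixed on the worktop; origin at the centre of its underside, x along its short side away from the robot, y along its long side to the left. The three drawer boxes stand on it in a row along y, about 145 mm apart, in any order
- unit_a: grey sheet-metal drawer box with one drawer (empty drawer); a small screw-lid jar stands on the rear of its top. 150 deep (x) x 94 wide (y) x 75 mm high, 2.2 to 3.3 kg, standing loose on rubber feet, top 79 mm over the worktop. Origin at the centre of its underside; its front looks along its own -x (roughly toward the robot), so its drawer is pushed shut along its +x
- drawer_a (a joint): how far the drawer of unit_a (empty drawer) stands open, m: 0 = shut, 0.11 = fully out; it slides freely with about 1 to 2 N of friction, no spring, and stays where it is left
- front_a (a point): centre of the outer face of the white front panel of that drawer (empty drawer), 40 mm over the worktop. The panel is 86 wide x 60 high x 5 mm thick, from 14 to 74 mm over the worktop, with a finger notch 28 x 12 mm in the middle of its top edge and a thin label frame that stands out 1 mm. Moves with the drawer; when shut this point lies 78 mm in front of the origin of unit_a
- tray_a: grey open tray behind the front panel of drawer_a, 78 wide x 140 long, rim 55 mm above the underside of its box; not to be reached into
- unit_b: grey sheet-metal drawer box with one drawer (empty drawer); nothing stands on it. 150 deep (x) x 94 wide (y) x 75 mm high, 2.2 to 3.3 kg, standing loose on rubber feet, top 79 mm over the worktop. Origin at the centre of its underside; its front looks along its own -x (roughly toward the robot), so its drawer is pushed shut along its +x
- drawer_b (a joint): how far the drawer of unit_b (empty drawer) stands open, m: 0 = shut, 0.11 = fully out; it slides freely with about 1 to 2 N of friction, no spring, and stays where it is left
- front_b (a point): centre of the outer face of the white front panel of that drawer (empty drawer), 40 mm over the worktop. The panel is 86 wide x 60 high x 5 mm thick, from 14 to 74 mm over the worktop, with a finger notch 28 x 12 mm in the middle of its top edge and a thin label frame that stands out 1 mm. Moves with the drawer; when shut this point lies 78 mm in front of the origin of unit_b
- tray_b: grey open tray behind the front panel of drawer_b, 78 wide x 140 long, rim 55 mm above the underside of its box; not to be reached into
- unit_c: grey sheet-metal drawer box with one drawer (the drawer that holds five small flat tissue cassettes (28 x 40 x 7 mm), lying just behind its front panel); nothing stands on it. 150 deep (x) x 94 wide (y) x 75 mm high, 2.2 to 3.3 kg, standing loose on rubber feet, top 79 mm over the worktop. Origin at the centre of its underside; its front looks along its own -x (roughly toward the robot), so its drawer is pushed shut along its +x
- drawer_c (a joint): how far the drawer of unit_c (the drawer that holds five small flat tissue cassettes (28 x 40 x 7 mm), lying just behind its front panel) stands open, m: 0 = shut, 0.11 = fully out; it slides freely with about 1 to 2 N of friction, no spring, and stays where it is left
- front_c (a point): centre of the outer face of the white front panel of that drawer (the drawer that holds five small flat tissue cassettes (28 x 40 x 7 mm), lying just behind its front panel), 40 mm over the worktop. The panel is 86 wide x 60 high x 5 mm thick, from 14 to 74 mm over the worktop, with a finger notch 28 x 12 mm in the middle of its top edge and a thin label frame that stands out 1 mm. Moves with the drawer; when shut this point lies 78 mm in front of the origin of unit_c
- tray_c: grey open tray behind the front panel of drawer_c, 78 wide x 140 long, rim 55 mm above the underside of its box; not to be reached into
- small_jar: screw-lid vial, 46 mm across x 73 mm high, loose, standing upright on the rear half of the top of unit_a, about 45 mm behind the middle of the box; origin at the centre of its underside. To be left alone
- screw_jar: screw-lid specimen jar, 66 mm across x 84 mm high, loose, upright on the worktop at the left end of the row; origin at the centre of its underside. To be left alone
- snap_cup: snap-lid cup, 72 mm across x 82 mm high, loose, upright on the worktop ahead of the row's right end; origin at the centre of its underside. To be left alone

How it is judged:
By the outcome, as a careful person would: the job done as asked, in the order asked, and still so for the second after the job is handed in, with the robot touching nothing.
It also fails if it takes over 48 s, if anything falls off the work surface, if the arm or the gripper's body presses on something with over 40 N, if the wrist force passes 120 N, or if a joint passes its speed limit or range.

## Robot

A 6-joint arm with a two-finger parallel gripper is mounted at the origin on a cart in front of the work surface, level with it; the furniture and walls round the work are solid. World frame = base frame: x ahead of the robot, y to its left, z up, the work surface at z = 0. Lengths are in m, angles in rad, forces in N, time in s.
With the tool pointing down it reaches from about 0.325 to 0.85 m from the base axis. Payload 15.5 kg.
Tool frame: the origin (TCP) lies at the very end of the fingers, on their centre line; the grasp point (between the pads) lies 19 mm behind it (ctrl.grip_point_offset is the distance from the TCP to the grasp point, in m); z points along the fingers, y is the line along which they close (so a half turn about z gives the same grasp; the last joint's range is limited). The gripper opens to 91 mm and grips with 3 to 60 N. Pads are 32 mm wide; open, the fingers measure 118 mm over their backs; the gripper's body (76 mm by 178 mm) begins 60 mm behind the grasp point.
Start: joints at [-1.304, 0.494, 1.345, -0, 1.302, -0.096], TCP at [0.222, -0.584, 0.214] pointing down, gripper open.
Joint ranges: [-2.91, 2.91], [-0.82, 2.16], [0.22, 2.67], [-1.22, 4.37], [0.12, 2.79], [-3.08, 3.08]. Speed limits (rad/s): [1.89, 1.89, 2.57, 3.01, 3.01, 3.01].

## Interface

Orientations are given as a unit quaternion [x, y, z, w].
In Python, from rig import ctrl gives the robot as it stands. Calls block until the motion is done:
- ctrl.movep(position, orientation): joint-space move of the TCP to a pose.
- ctrl.move_straight(position, velocity=0.15, frame=None): straight line of the TCP; frame=None keeps the orientation; velocity is the mean speed in m/s.
- ctrl.move_j(angles): joint-space move.
- ctrl.grip(opening, f_grip=None): opening from 0.0 (shut) to 1.0 (fully open); f_grip is the grip in N (None keeps the last); returns when the fingers have stopped.
- ctrl.wait(seconds).
- ctrl.inverse_kinematics(position, orientation): joint angles nearest the present ones, or None.
- ctrl.state(): the state.
- ctrl.camera(name): name is "side" or "top" or "wrist"; returns a dict with "image" (480x640x3 uint8, red, green, blue), "range_z" (480x640 float32, m along the optical axis (not along the pixel's ray), 0 where there is no reading), "camera_matrix" (3x3 intrinsics, pixels), "position" and "attitude" of the camera in the world. Camera axes: x right, y up, looking along -z (the intrinsics and any distortion apply to the point x, -y, -z); pixel columns grow to the right and rows downward; lengths in m; the calibration is good to about 2 mm. A picture is of the moment at which its call begins.
A pose or a line that the arm cannot do raises ctrl.IKError and nothing moves.
- ctrl.sign_off(): hands the job in; it is judged then, once.
The state is a dict: "clock": time; "joints": joint angles; "qvel": joint speeds; "joint_torque": joint torques, N m; "eef_pos": TCP position; "tool_rot": TCP orientation; "force": force on the tool from outside, world axes, zero at the start; "moment": the same for the moment, N m; "grip_width": opening from 0.0 (shut) to 1.0 (fully open); "grasp_force": force on a finger pad.
Only numpy, scipy, OpenCV 4.12 (cv2) and the standard library are available. Lean on these libraries where they do the work, as an engineer would, in place of code of your own. Each camera call takes 0.05 s, during which the arm holds its last target. There are 200 camera calls.

## Working session

There is one attempt and no reset: what is moved stays moved. The work goes in short steps, each a Python script; the robot and the scene stay as the last script left them, time stands still between calls to the robot, and variables do not carry over. Pictures are saved under pics/ and viewed, at most 10 in all, crops included, and the job is handed in when it is done.

```bash
mkdir -p pics; ls
cat > h.py <<'E'
import numpy as np, cv2
from rig import ctrl
from scipy.spatial.transform import Rotation as R
def rot(a):
    a=np.array(a,float)
    return a if a.shape==(3,3) else R.from_quat(a).as_matrix()
def pts(c):
    K=c["camera_matrix"];z=c["range_z"];v,u=np.mgrid[:480,:640]
    p=np.stack([(u-K[0,2])/K[0,0]*z,-(v-K[1,2])/K[1,1]*z,-z],-1)
    P=p@rot(c["attitude"]).T+c["position"]; P[z==0]=np.nan
    return P
E
python3 - <<'E'
from h import *
for n in("top","side"):
    c=ctrl.camera(n); cv2.imwrite(f"pics/{n}0.png",c["image"][...,::-1]); np.savez(f"{n}0.npz",**c)
    print(n,c["position"],c["attitude"],c["camera_matrix"],[k for k in c])
s=ctrl.state();print(s)
E
```

```text
pics
top [0.38055146 0.21177125 1.35156466] [ 0.0577285  -0.05215076 -0.70084161  0.70906189] [[532.20531413   0.         317.76553963]
 [  0.         532.20531413 235.87236676]
 [  0.           0.           1.        ]] ['image', 'range_z', 'camera_matrix', 'position', 'attitude']
side [0.0775816  0.97724155 0.64495122] [-0.13910556  0.46041049  0.84010775 -0.25078038] [[461.90168373   0.         308.17512981]
 [  0.         461.90168373 235.74659441]
 [  0.           0.           1.        ]] ['image', 'range_z', 'camera_matrix', 'position', 'attitude']
{'clock': 0.1, 'joints': array([-1.30346114e+00,  4.94149108e-01,  1.34606102e+00,  3.24401265e-05,
        1.30249743e+00, -9.55474849e-02]), 'qvel': array([ 9.26627642e-05, -2.00013199e-03, -1.68645769e-03, -5.34745273e-04,
       -1.96716613e-04, -8.45114097e-04]), 'joint_torque': array([ 1.86969330e-03, -8.80243564e+01, -3.82544589e+01,  7.08320900e-02,
        4.81129624e-02, -1.10207968e-04]), 'eef_pos': array([ 0.22175259, -0.58397649,  0.2133832 ]), 'tool_rot': array([ 9.83585254e-01,  1.80443168e-01, -3.22434598e-05, -5.56742234e-04]), 'force': array([-0.09736612,  0.22070806, -0.01235456]), 'moment': array([-0.00272611,  0.01671129,  0.00849635]), 'grasp_force': 0.0, 'grip_width': 1.0028299084932573}
```

View pics/top0.png

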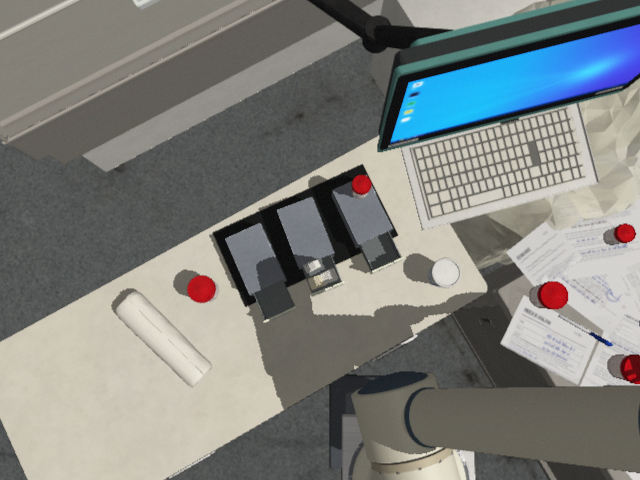

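View pics/side0.png

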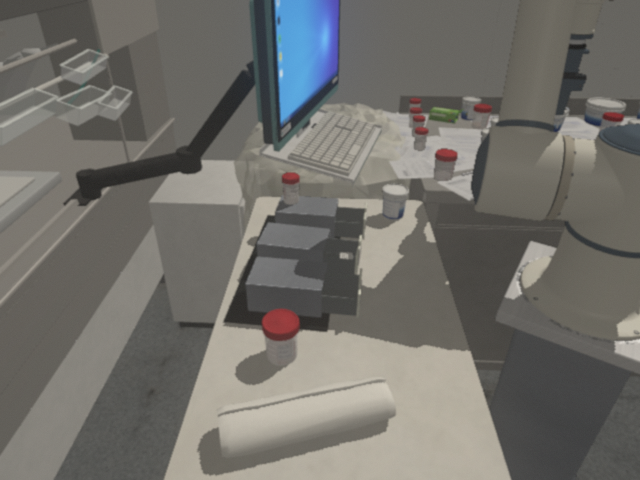

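The top view shows the left box (~255,260) with an empty drawer, which is b. The middle box (~305,230) has cassettes at (320,270), which is c. The right box with the jar (~362,185) is a, and the white snap cup is at (445,272). The side view agrees. Next I measure poses.

```bash
cat > m.py <<'E'
from h import *
def measure(c,centers=((255,255),(305,228),(360,210)),verbose=True):
    P=pts(c); z=P[...,2]; out=[]
    m=((z>0.070)&(z<0.088)).astype(np.uint8)
    m=cv2.morphologyEx(m,cv2.MORPH_OPEN,np.ones((5,5)))
    n,l=cv2.connectedComponents(m)
    for (u,v) in centers:
        k=l[v,u]; q=P[l==k]
        (cx,cy),(w,h),a=cv2.minAreaRect(q[:,:2].astype(np.float32)*1000)
        if verbose: print("top",(u,v),len(q),"zmed",np.median(q[:,2]).round(4),"rect",round(cx,1),round(cy,1),round(w,1),round(h,1),round(a,1))
        out.append((k,cx/1e3,cy/1e3,w,h,a))
    return P,out
E
python3 - <<'E'
from m import *
c=dict(np.load("top0.npz")); P,o=measure(c)
z=P[...,2]
print("table z",np.nanmedian(z[300:330,420:440]), "mat", np.nanmedian(z[225:235,222:228]))
for k,cx,cy,w,h,a in o:
    for yaw in [np.deg2rad(a),np.deg2rad(a-90),np.deg2rad(a+90),np.deg2rad(a-180)]:
        if abs(yaw)<0.8: break
    ex=np.array([np.cos(yaw),np.sin(yaw)]);ey=np.array([-ex[1],ex[0]])
    d=P[...,:2]-[cx,cy]; lx=d@ex; ly=d@ey
    s=(abs(ly)<0.036)&(lx<-0.078)&(lx>-0.22)&(z>0.062)&(z<0.085)
    f=(abs(ly)<0.045)&(lx<-0.078)&(lx>-0.22)&(z>0.012)&(z<0.085)
    print("yaw",round(np.rad2deg(yaw),2),"lip pts",s.sum(),"lx pct",np.percentile(lx[s],[2,25,50,75,98]).round(4) if s.sum() else None,"drawer min lx",np.percentile(lx[f],[1,5]).round(4))
# jars/cup
hsv=cv2.cvtColor(c["image"],cv2.COLOR_RGB2HSV)
for n,(u,v) in dict(jar=(202,289),cup=(445,272),small=(362,184)).items():
    zz=z[v-3:v+4,u-3:u+4]; t=np.nanmedian(zz)
    w=np.zeros(z.shape,bool);w[v-18:v+19,u-18:u+19]=1
    q=P[w&(abs(z-t)<0.006)]; print(n,"top z",t.round(4),np.mean(q,0).round(4),"diam",np.ptp(q,0).round(3))
E
python3 - <<'E'
import cv2
i=cv2.imread("pics/top0.png")[160:340,180:480]
cv2.imwrite("pics/crop0.png",cv2.resize(i,None,fx=2.6,fy=2.6,interpolation=2))
E
```

```text
top (255, 255) 2386 zmed 0.0785 rect 525.6 375.8 149.6 94.2 25.2
top (305, 228) 2306 zmed 0.0785 rect 592.9 255.1 150.8 93.9 21.8
top (360, 210) 1950 zmed 0.0785 rect 649.1 117.1 150.2 94.3 25.4
table z -0.0010712821931773142 mat 0.0035064896218672814
yaw 25.18 lip pts 54 lx pct [-0.1495 -0.1486 -0.1473 -0.1459 -0.1444] drawer min lx [-0.1501 -0.1486]
yaw 21.77 lip pts 59 lx pct [-0.1505 -0.1492 -0.148  -0.1466 -0.1447] drawer min lx [-0.1511 -0.1499]
yaw 25.42 lip pts 57 lx pct [-0.1506 -0.1496 -0.1479 -0.1466 -0.1443] drawer min lx [-0.151  -0.1493]
jar top z 0.0824 [0.4502 0.5006 0.0827] diam [0.064 0.065 0.012]
cup top z 0.0795 [ 0.4957 -0.0834  0.0794] diam [0.069 0.071 0.012]
small top z 0.151 [0.6926 0.1238 0.1509] diam [0.046 0.042 0.012]
```

View pics/crop0.png

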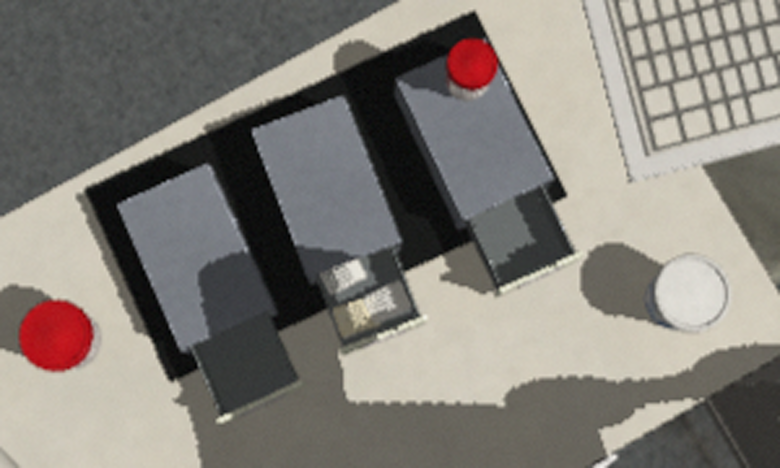

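Sizes and heights match the spec: 150×94 tops at z 0.0785, lips about 0.150 ahead of centre, so each drawer is open about 72 mm. I push a first, with fingers closed and pointing down, stopping on force.

```bash
cat > push.py <<'E'
from h import *
def push(cx,cy,yawdeg,z=0.038,back=0.205,half=0.016,shut=0.078,thr=4.5,over=0.006):
    yaw=np.deg2rad(yawdeg); ex=np.array([np.cos(yaw),np.sin(yaw),0]); q=[np.cos(yaw/2),np.sin(yaw/2),0,0]
    at=lambda lx,zz=z: np.array([cx,cy,zz])+lx*ex
    F=lambda: float(np.mean([(ctrl.wait(0.02),ctrl.state()["force"])[1] for _ in range(3)],0)@ex)
    ctrl.movep(at(-back,0.2),q); ctrl.move_straight(at(-back),0.15); ctrl.wait(0.2)
    f0=F(); goal=-(shut+half); lx=-0.15-half-0.010
    ctrl.move_straight(at(lx),0.1)
    print("bias",round(f0,2),"t",ctrl.state()["clock"])
    while lx<goal-0.006:
        lx=min(lx+0.012,goal-0.006); ctrl.move_straight(at(lx),0.05); f=F()-f0
        print(round(lx,4),round(f,2),end="; ")
        if f<-thr: print("early stop"); break
    while lx<goal+over and F()-f0>-thr:
        lx+=0.0008; ctrl.move_straight(at(lx),0.02)
    s=ctrl.state(); print("end lx",round(lx,4),"goal",goal,"f",round(F()-f0,2),"tcp lx",round(float((s["eef_pos"]-at(0))@ex),4))
    ctrl.move_straight(at(-back),0.12); ctrl.move_straight(at(-back,0.2),0.2)
    print("t",ctrl.state()["clock"])
E
python3 - <<'E'
from push import *
ctrl.grip(0.0); print(ctrl.state()["clock"])
push(0.6491,0.1171,25.4)
c=ctrl.camera("top"); cv2.imwrite("pics/top1.png",c["image"][...,::-1]); np.savez("top1.npz",**c)
c=ctrl.camera("side"); cv2.imwrite("pics/side1.png",c["image"][150:330,180:420][...,::-1].repeat(3,0).repeat(3,1))
E
```

```text
1.4667
bias 0.01 t 5.7417
-0.164 0.31; -0.152 -0.16; -0.14 -0.13; -0.128 -0.37; -0.116 -0.24; -0.104 -0.43; -0.1 0.73; end lx -0.0952 goal -0.094 f -5.03 tcp lx -0.0956
t 12.6167
```

View pics/side1.png

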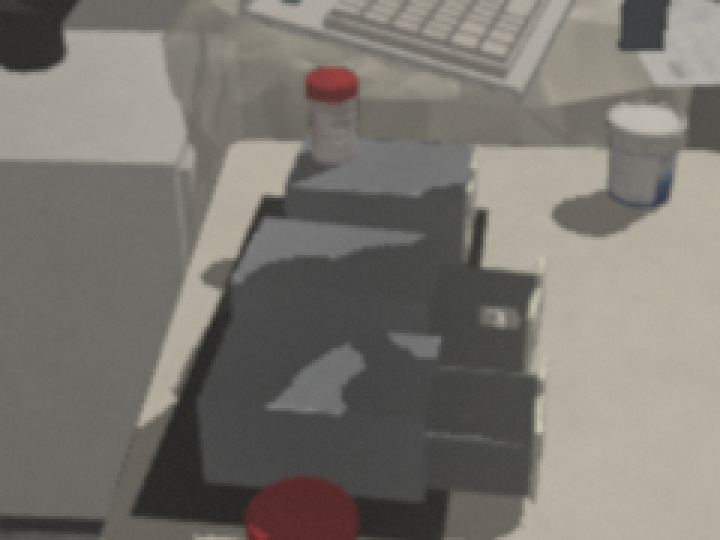

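View pics/top1.png

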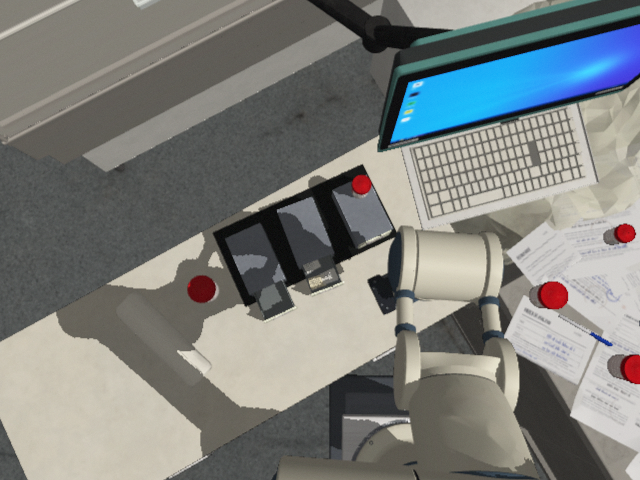

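Drawer a is flush: the panel is against the box at about (470,200) in the side crop, and the stop came at the expected depth including the 1 mm label frame. The small jar (362,184) is in place. Now b.

Run:
```python
from push import *
push(0.5256,0.3758,25.2)
s=ctrl.state(); 
try: ctrl.movep([0.30,-0.35,0.25],[0.9836,0.1804,0,0])
except ctrl.IKError as e: print(e)
print("t",ctrl.state()["clock"],s["eef_pos"])
c=ctrl.camera("top"); cv2.imwrite("pics/top2.png",c["image"][160:340,180:480][...,::-1].repeat(2,0).repeat(2,1)); np.savez("top2.npz",**c)
from m import measure
for f in ("top0","top2"):
    c=dict(np.load(f+".npz")); P,o=measure(c); z=P[...,2]
    for k,cx,cy,w,h,a in o:
        yaw=np.deg2rad(a if a<45 else a-90); ex=np.array([np.cos(yaw),np.sin(yaw)]);ey=np.array([-ex[1],ex[0]])
        d=P[...,:2]-[cx,cy]; lx=d@ex; ly=d@ey
        q=(abs(ly)<0.038)&(lx<0)&(lx>-0.22)&(z>0.062)&(z<0.085)
        print("front lx",np.percentile(lx[q],[0,0.2,1]).round(4))
    for n,(u,v) in dict(jar=(202,289),cup=(445,272),small=(362,184)).items():
        t=np.nanmedian(z[v-3:v+4,u-3:u+4]); w=np.zeros(z.shape,bool);w[v-18:v+19,u-18:u+19]=1
        print(n,np.mean(P[w&(abs(z-t)<0.006)],0).round(4))
```

```text
bias -0.09 t 15.75
-0.164 0.15; -0.152 -0.12; -0.14 0.45; -0.128 -0.09; -0.116 -0.29; -0.104 -0.39; -0.1 -0.25; end lx -0.0944 goal -0.094 f -6.76 tcp lx -0.0954
t 22.9333
t 25.225 [0.33977217 0.28824048 0.19915259]
top (255, 255) 2386 zmed 0.0785 rect 525.6 375.8 149.6 94.2 25.2
top (305, 228) 2306 zmed 0.0785 rect 592.9 255.1 150.8 93.9 21.8
top (360, 210) 1950 zmed 0.0785 rect 649.1 117.1 150.2 94.3 25.4
front lx [-0.1496 -0.1495 -0.1489]
front lx [-0.1506 -0.1505 -0.1497]
front lx [-0.1511 -0.1505 -0.1499]
jar [0.4502 0.5006 0.0827]
cup [ 0.4957 -0.0834  0.0794]
small [0.6926 0.1238 0.1509]
top (255, 255) 2415 zmed 0.0786 rect 524.4 375.3 153.4 94.2 25.4
top (305, 228) 2314 zmed 0.0785 rect 593.1 255.1 150.3 94.1 21.7
top (360, 210) 1929 zmed 0.0784 rect 647.7 116.6 153.4 95.0 25.8
front lx [-0.0771 -0.0767 -0.0762]
front lx [-0.1518 -0.1507 -0.1501]
front lx [-0.0769 -0.0767 -0.0762]
jar [0.4502 0.5005 0.0828]
cup [ 0.4958 -0.0828  0.0793]
small [0.6926 0.1238 0.1504]
```

View pics/top2.png

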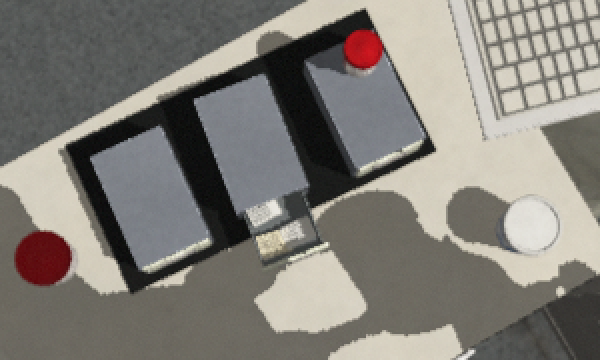

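The top view shows both white panels flush, at (175,255) and (390,158) in the crop. Drawer c with its cassettes is still open 72 mm at (285,230). Footprints are now 153.4 mm (150 plus the 3 mm panel), and neither the boxes nor the jars and cup have shifted measurably.

```bash
python3 -c "
from rig import ctrl
print(ctrl.sign_off(), ctrl.state()['clock'])"
```

```text
the job is handed in; nothing more can be done
the job is handed in; nothing more can be done
```

The two empty drawers (a and b) are pushed fully shut, the cassette drawer (c) is still open as it was, the boxes, jars and cup show no measurable shift, and the job is handed in at about 25 s on the robot's clock.

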